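# Hold the sprung dust-port shutter half open with the pull pin

## Robot

A 6-joint arm with a two-finger parallel gripper is mounted at the origin on the work surface. World frame = base frame: x ahead of the robot, y to its left, z up, the work surface at z = 0. Lengths are in m, angles in rad, forces in N, time in s.
With the tool pointing down it reaches from about 0.425 to 0.95 m from the base axis. Payload 3.5 kg.
Tool frame: the origin (TCP) lies on the centre line of the jaws, within the pads' length; the fingertips stand 25 mm ahead of it and the grasp point (between the pads) lies 6 mm ahead of it (ctrl.finger_overhang is the distance from the TCP to the fingertips, in m); z points along the fingers, y is the line along which they close (so a half turn about z gives the same grasp; the last joint's range is limited). The gripper opens to 85 mm and grips with 20 to 120 N. Pads are 22 mm wide; open, the fingers measure 114 mm over their backs; the gripper's body (76 mm by 85 mm) begins 54 mm behind the grasp point. The pads swing forward as they close: fully open they stand 13 mm farther back than shut.
Start: joints at [1.154, 0.286, 1.577, -0, 1.279, -0.15], TCP at [0.178, 0.651, 0.256] pointing down, gripper open.
Joint ranges: [-2.77, 2.77], [-0.9, 2.22], [0.21, 2.48], [-1.53, 4.67], [0.24, 2.81], [-2.84, 2.84]. Speed limits (rad/s): [2.79, 2.79, 3.14, 3.14, 3.14, 3.14].

## Interface

Orientations are given as a unit quaternion [x, y, z, w].
In Python, from plant import get_state, imaging, job, ctrl gives the robot as it stands.
- The arm moves only by the tool jog_arm, never from a script. Its argument "increments" is a list of rows, each an object of numbers: "dx", "dy", "dz": the shift along the world's x, y, z each as a share of 12 cm, from -1 to 1; "ax", "ay", "az": the turn, a rotation vector about the world's x, y, z each as a share of pi/2 rad, from -1 to 1; "gripper": the gripper command: -1 is shut, 1 is fully open, values between are in proportion. A call has 1 to 10 rows; each row is the pose to reach, as a shift and turn from the pose commanded when the call began; what a row does not reach only later rows make up. A row lasts 1/10 s, in which the tool goes at most 50 mm and 8.59 degrees, less where a joint would pass 70% of its speed; a pose out of reach is approached as far as the arm can. A call with a number of a shift or a turn outside -1 to 1 is refused whole. A call with a gripper value outside its range is refused whole. The fingers move at their own pace and stop on an object; "force" is the grip in N (left out, the last holds). Time passes only in rows, so rows that repeat a pose let the fingers close. It gives the time, the measured TCP pose, the force, the opening and the grip force at its end, in the units of the state.
- get_state(): the state, without advancing time (a new reading comes with each control period).
- imaging.read_camera(name): name is "scene" or "top" or "wrist"; returns a dict with "frame" (480x640x3 uint8, blue, green, red), "depth" (480x640 float32, m along the optical axis (not along the pixel's ray), 0 where there is no reading), "camera_matrix" (3x3 intrinsics, pixels), "extrinsics" (4x4, takes a point from camera to world coordinates); the wrist camera has in their place "mount" (4x4, takes a point from camera to tool coordinates, whose origin is the TCP and whose axes are the flange's). Camera axes: x right, y up, looking along -z (the intrinsics and any distortion apply to the point x, -y, -z); pixel columns grow to the right and rows downward; lengths in m; the calibration is good to about 2 mm. The wrist camera is an equidistant fisheye: a pixel r from the principal point sees the ray r / f radians off the axis. A picture is of the moment at which its call begins: read the wrist's pose just before it.
- job.sign_off(): hands the job in; it is judged then, once.
The state is a dict: "time": time; "qpos": joint angles; "dq": joint speeds; "joint_efforts": joint torques, N m; "eef_pos": TCP position; "tcp_rot": TCP orientation; "contact_force": force on the tool from outside, world axes, zero at the start; "wrist_torque": the same for the moment, N m; "opening": opening from 0.0 (shut) to 1.0 (fully open); "finger_force": force on a finger pad.
Only numpy, scipy, OpenCV 4.12 (cv2) and the standard library are available. Lean on these libraries where they do the work, as an engineer would, in place of code of your own. Each camera call takes 0.05 s, during which the arm holds its last target. There are 200 camera calls.

## Task

Lift the pull pin out of its wooden block, put its steel end down through the eye in the tongue of the dust port's sprung shutter, and with the pin draw the shutter out to half its travel, so that half of the square port is uncovered; never draw it nearly all the way open. Finish while holding it there: keep the pin gripped and through the eye, pulling against the spring, with the gripper itself not touching port or shutter. Leave the mallet, the chisel and the jar where they are.

Things in the scene. Friction and masses are not known exactly. Their poses are not given: they have to be found in the camera images.
- port: Fixed plywood dust box, 200 (its x) x 150 (its y) x 64 mm high, an 80 x 80 mm square opening in the middle of its top, a grey hose stub (50 mm across, 45 mm long) on its +x end. A flat steel shutter just under the top closes the opening and slides out of the box's -x end, along its -x axis. Origin: centre of its underside, z up. Place and yaw vary.
- shutter (a joint): Draw of the shutter in m along the port's -x: 0 = sprung shut (at the start), 0.080 = fully open; half travel = 0.040, where the shutter's inner edge crosses the middle of the square opening. The spring always pulls it shut: 3 N when shut, rising 1.8 N per 10 mm, about 10 N at half; it stays nowhere by itself.
- eye (a point): Centre of the round 14 mm hole (vertical axis) in the shutter's tongue, at its upper face, 56 mm above the bench; moves with the shutter. The tongue: steel strip 6 mm thick, 44 mm wide, out of the port's -x end, ending 25 mm beyond the eye. Shut, the eye is 140 mm from the port's origin along its -x, 40 mm off the box. Below the tongue: 50 mm free. Axes as the port's.
- block: Fixed dark wooden block, 80 x 80 x 50 mm high, with a 14 mm vertical hole through its middle, in which the pull pin stands. Origin: centre of its underside, z up.
- pin: Loose pull pin, 80 g: upright square wooden handle 24 x 24 x 70 mm tall, brass button on top; below it a round steel rod 10 mm thick, 40 mm long, its last 8 mm tapered to 5 mm. Origin: on the axis at the handle's underside (shoulder); z up, x and y normal to the handle's flats. It starts upright in the block's hole, shoulder on the block's top, 50 mm above the bench.
- pin_tip (a point): The lower end of the pin's steel rod, on its axis, 40 mm below the pin's origin.
- mallet: Bystander: loose mallet lying on the bench, about 250 mm long along its x, black rubber head 68 mm across and 100 mm long at its +x end. Origin on the bench under its middle.
- chisel: Bystander: loose chisel lying on the bench, 200 mm long along its x, wooden handle 22 mm thick. Origin on the bench under its middle.
- jar: Bystander: loose amber jar with a steel cap, 68 mm across and 90 mm high. Origin at the centre of its underside.
Things that resemble listed ones, but are neither listed nor needed, are in the scene too. Leave any red or white look-alike of the pin alone.

How it is judged:
By the outcome, as a careful person would: the job done as asked, in the order asked, and still so for the second after the job is handed in, while the arm keeps its last pose, push and grip.
It also fails if it takes over 43 s, if anything falls off the work surface, if the arm or the gripper's body presses on something with over 40 N, if the wrist force passes 120 N, or if a joint passes its speed limit or range.

## Working session

There is one attempt and no reset: what is moved stays moved. The work goes in short steps, Python scripts to look and compute and a tool call to move; the robot and the scene stay as the last step left them, time stands still between calls to the robot, and variables do not carry over. Pictures are saved under pics/ and viewed, at most 10 in all, crops included, and the job is handed in when it is done.

Besides the shell and the picture viewer there is one more tool, called as name([rows], argument=value, ...), one row to a line, values as JSON. jog_arm: Moves the arm, as the interface text tells. Shift numbers are shares of 12 cm and turn numbers shares of pi/2 rad, none past 1 either way. Its arguments: {"type":"object","properties":{"increments":{"type":"array"},"force":{"type":"number"}},"required":["increments"]}

```bash
mkdir -p pics
cat > h.py <<'E'
import numpy as np, cv2
from plant import get_state, imaging, job, ctrl
def grab(n):
    c=imaging.read_camera(n); np.savez('/tmp/%s.npz'%n,**{k:v for k,v in c.items() if v is not None}); return c
def load(n): return dict(np.load('/tmp/%s.npz'%n))
def dpt(c,u,v):
    K=c['camera_matrix'];d=c['depth'][int(round(v)),int(round(u))]
    p=np.array([(u-K[0,2])/K[0,0]*d,-(v-K[1,2])/K[1,1]*d,-d,1]);return (c['extrinsics']@p)[:3]
def plane(c,u,v,z):
    K=c['camera_matrix'];E=c['extrinsics']
    r=E[:3,:3]@np.array([(u-K[0,2])/K[0,0],-(v-K[1,2])/K[1,1],-1]);o=E[:3,3]
    return o+r*(z-o[2])/r[2]
E
python3 - <<'E'
from h import *
for n in('top','scene'):
    c=grab(n); cv2.imwrite(f'pics/{n}0.png',c['frame']); print(n,c.keys(),c['extrinsics'].round(3).tolist(),c['camera_matrix'].round(1).tolist())
print(get_state())
E
```

```text
top dict_keys(['frame', 'depth', 'camera_matrix', 'extrinsics']) [[-0.024, 0.998, -0.054, 0.519], [-1.0, -0.025, -0.014, -0.007], [-0.015, 0.054, 0.998, 0.904], [0.0, 0.0, 0.0, 1.0]] [[436.2, 0.0, 327.0], [0.0, 436.2, 238.7], [0.0, 0.0, 1.0]]
scene dict_keys(['frame', 'depth', 'camera_matrix', 'extrinsics']) [[-0.669, -0.566, 0.482, 1.02], [0.743, -0.525, 0.416, 0.393], [0.018, 0.636, 0.771, 0.793], [0.0, 0.0, 0.0, 1.0]] [[451.6, 0.0, 315.2], [0.0, 451.6, 239.0], [0.0, 0.0, 1.0]]
{'time': 0.1, 'qpos': array([ 1.15402117e+00,  2.87134532e-01,  1.57800570e+00, -4.66600173e-06,
        1.27861357e+00, -1.49969113e-01]), 'dq': array([-0.00072337, -0.00303562, -0.00318079,  0.0002279 ,  0.00094419,
       -0.00106121]), 'joint_efforts': array([ 5.35205527e-04, -4.07295012e+01, -2.93699795e+01, -1.50548844e-04,
        3.43803164e-03,  2.35461975e-06]), 'eef_pos': array([0.17769911, 0.65063724, 0.25506062]), 'tcp_rot': array([ 1.33006948e-01,  9.91114516e-01, -1.03809963e-03, -2.99977635e-04]), 'contact_force': array([-0.45448139, -0.43889577, -0.56521906]), 'wrist_torque': array([ 0.02691652, -0.0086652 , -0.01500496]), 'finger_force': 0.0, 'opening': 0.9963584332520047}
```

View pics/top0.png

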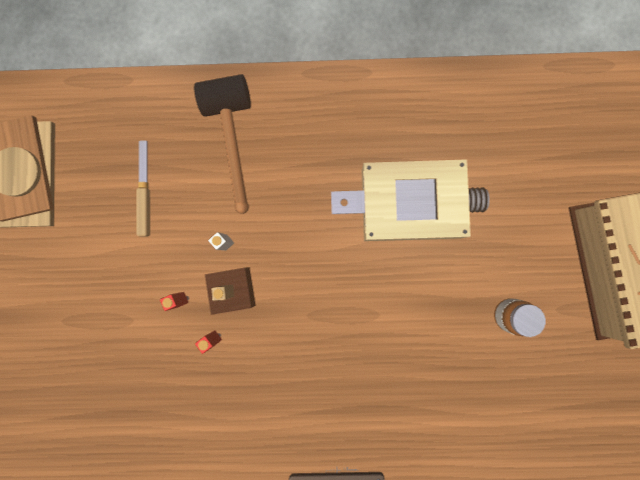

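View pics/scene0.png

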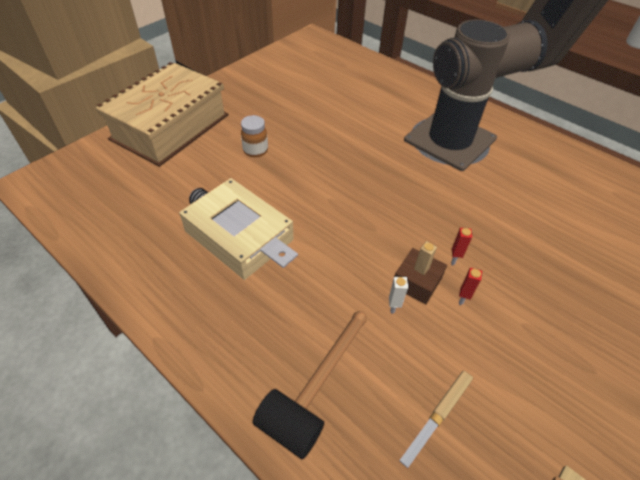

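Look-alikes in the top view: a wooden pin in the dark block (219,293), a white pin (218,241), and red pins at (168,302) and (204,344). The wooden pin in the block fits the description. The port is at (416,200) with its eye at (344,202). Next I'll measure and take a close crop.

Run:
```python
from h import *
c=load('top');f=c['frame']
a=cv2.resize(f[225:365,150:270],None,fx=4,fy=4,interpolation=cv2.INTER_CUBIC)
b=cv2.resize(f[150:250,325:495],None,fx=1.88,fy=1.88,interpolation=cv2.INTER_CUBIC)
o=np.zeros((560,800,3),np.uint8);o[:560,:480]=a;o[:188,480:480+b.shape[1]]=b[:,:320];cv2.imwrite('pics/crop.png',o)
hsv=cv2.cvtColor(f,cv2.COLOR_BGR2HSV)
print('pinpx',dpt(c,219,294),'white',dpt(c,217,241),'eye nbr',dpt(c,352,193),'boxtop',dpt(c,380,215),'red',dpt(c,167,303),dpt(c,203,345))
# box top by depth height
K=c['camera_matrix'];v,u=np.mgrid[:480,:640];d=c['depth']
P=np.stack([(u-K[0,2])/K[0,0]*d,-(v-K[1,2])/K[1,1]*d,-d],-1)@c['extrinsics'][:3,:3].T+c['extrinsics'][:3,3]
def comp(lo,hi,box):
    m=((P[...,2]>lo)&(P[...,2]<hi)).astype(np.uint8);w=np.zeros_like(m);x0,y0,x1,y1=box;w[y0:y1,x0:x1]=m[y0:y1,x0:x1];return w
for nm,lo,hi,box in(('port',.055,.075,(362,150,475,250)),('tongue',.045,.065,(325,180,361,225)),('pintop',.105,.14,(200,275,240,310)),('block',.04,.06,(195,260,265,320))):
    m=comp(lo,hi,box);cs,_=cv2.findContours(m,cv2.RETR_EXTERNAL,cv2.CHAIN_APPROX_NONE);k=max(cs,key=cv2.contourArea)
    z=np.median(P[...,2][m>0]);r=cv2.minAreaRect(k);bp=cv2.boxPoints(r)
    W=np.array([plane(c,*p,z) for p in bp]);print(nm,'z',z.round(4),r,'ctr',plane(c,*r[0],z).round(4));print(W.round(4).tolist())
g=f[185:220,332:362];print(P[202,344],P[202,352]);
m=(hsv[...,2]<0)
```

```text
pinpx [0.46701244 0.19992822 0.12236029] white [0.56281005 0.20619953 0.10861551] eye nbr [ 0.65344791 -0.04589978  0.05411219] boxtop [ 0.60769782 -0.09829615  0.06388122] red [0.45218167 0.29787604 0.11109751] [0.375508   0.23264363 0.11184533]
port z 0.063 ((414.8901062011719, 199.28921508789062), (77.35786437988281, 106.53364562988281), 88.18170166015625) ctr [ 0.6366 -0.1667  0.063 ]
[[0.7118, -0.0635, 0.063], [0.7127, -0.27, 0.063], [0.5624, -0.2685, 0.063], [0.5609, -0.064, 0.063]]
tongue z 0.0553 ((345.5, 202.0), (22.0, 29.0), 90.0) ctr [ 0.6359 -0.0327  0.0553]
[[0.6583, -0.0048, 0.0553], [0.6568, -0.0616, 0.0553], [0.6135, -0.0604, 0.0553], [0.615, -0.0038, 0.0553]]
pintop z 0.1195 ((218.81704711914062, 292.8536682128906), (13.36221694946289, 15.129120826721191), 83.6598129272461) ctr [0.4689 0.201  0.1195]
[[0.4796, 0.2158, 0.1195], [0.482, 0.1886, 0.1195], [0.4582, 0.1862, 0.1195], [0.4558, 0.2134, 0.1195]]
block z 0.0489 ((227.5, 290.5), (40.93534851074219, 42.25054168701172), 80.53767395019531) ctr [0.4686 0.2026 0.0489]
[[0.5023, 0.2498, 0.0489], [0.514, 0.1676, 0.0489], [0.435, 0.1555, 0.0489], [0.4234, 0.2373, 0.0489]]
[ 6.43621851e-01 -3.12506752e-02 -3.84702041e-04] [ 0.63576802 -0.04543971  0.05362499]
```

View pics/crop.png

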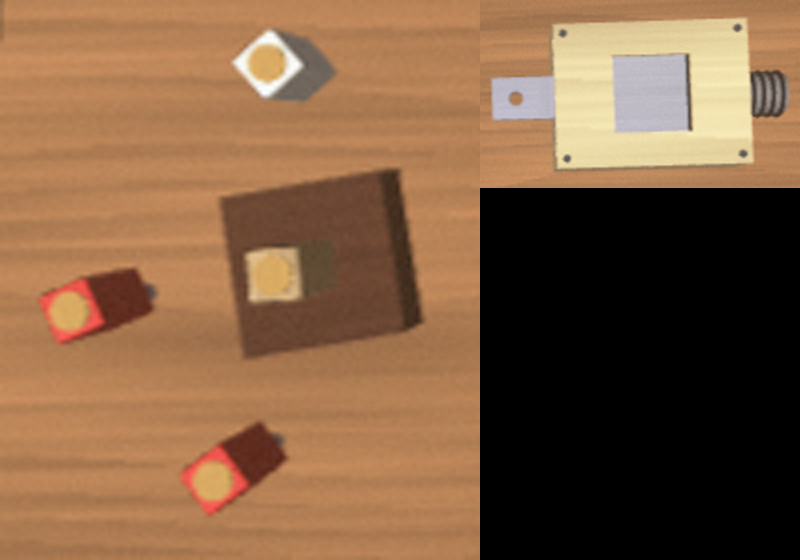

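The crop shows the wooden pin, with its brass button, standing in the dark block at crop (273,275), square to within about 5° of world. The red and white pins are outside the block. In the inset the eye is at crop (515,98), which is top-view (343.6,202).

jog_arm([
  {"dx": 0.6,"dy": -0.94,"az": 0.22,"gripper": 0.3},
  {"dx": 0.6,"dy": -0.94,"az": 0.22,"gripper": 0.3},
  {"dx": 0.6,"dy": -0.94,"az": 0.22,"gripper": 0.3},
  {"dx": 0.6,"dy": -0.94,"az": 0.22,"gripper": 0.3},
])

```text
$.increments[0]: bad value
```

jog_arm([
  {"dx": 0.6,"dy": -0.94},
  {"dx": 0.6,"dy": -0.94},
  {"dx": 0.6,"dy": -0.94},
  {"dx": 0.6,"dy": -0.94},
])

```text
$.increments[0]: bad value
```

jog_arm([
  {"dx": 0.6,"dy": -0.94},
  {"dx": 0.6,"dy": -0.94},
  {"dx": 0.6,"dy": -0.94},
  {"dx": 0.6,"dy": -0.94},
])

```text
$.increments[0]: bad value
```

jog_arm([
  {"dx": 0.6,"dy": -0.9},
  {"dx": 0.6,"dy": -0.9},
  {"dx": 0.6,"dy": -0.9},
  {"dx": 0.6,"dy": -0.9},
  {"dx": 0.6,"dy": -0.9},
])

```text
$.increments[0]: bad value
```

Run:
```python
from h import *
from scipy.spatial.transform import Rotation as R
s=get_state();print(s['time'],s['eef_pos'],R.from_quat(s['tcp_rot']).as_matrix().round(3).tolist(),s['opening'])
c=grab('wrist');print(c['camera_matrix'],c['mount'].round(4).tolist());cv2.imwrite('pics/w1.png',c['frame'])
np.save('/tmp/w1s.npy',np.r_[s['eef_pos'],s['tcp_rot']])
t=load('top');print('eye',plane(t,343.6,202.1,.056))
```

```text
0.1 [0.17769911 0.65063724 0.25506062] [[-0.965, 0.264, -0.001], [0.264, 0.965, -0.002], [0.0, -0.002, -1.0]] 0.9963584332520047
[[371.64829954   0.         317.49241874]
 [  0.         371.64829954 239.40154878]
 [  0.           0.           1.        ]] [[-0.0006, 0.9566, 0.2913, 0.0753], [1.0, 0.0008, -0.0003, -0.0002], [-0.0005, 0.2913, -0.9566, -0.1176], [0.0, 0.0, 0.0, 1.0]]
eye [ 0.63567525 -0.02892304  0.056     ]
```

View pics/w1.png

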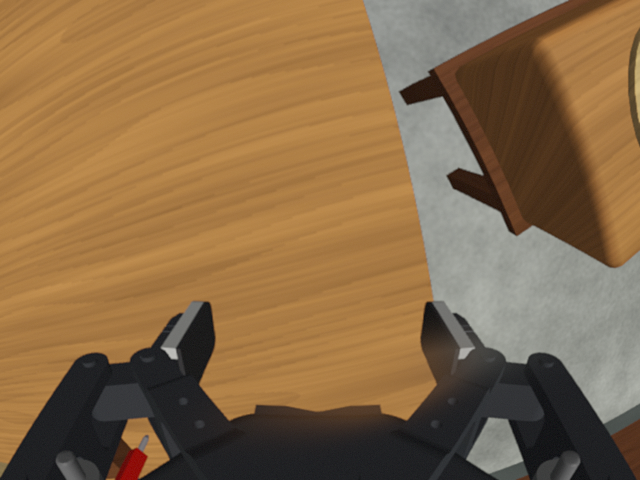

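The arm hasn't moved. This picture shows bare bench, with a red pin just at the lower left (130,465). The rows were refused, probably because every key must be given.

jog_arm([
  {"dx": 0.6,"dy": -0.94,"dz": 0,"ax": 0,"ay": 0,"az": 0.22,"gripper": 0.3},
  {"dx": 0.6,"dy": -0.94,"dz": 0,"ax": 0,"ay": 0,"az": 0.22,"gripper": 0.3},
  {"dx": 0.6,"dy": -0.94,"dz": 0,"ax": 0,"ay": 0,"az": 0.22,"gripper": 0.3},
  {"dx": 0.6,"dy": -0.94,"dz": 0,"ax": 0,"ay": 0,"az": 0.22,"gripper": 0.3},
], force=60)

```text
time: 0.55
eef_pos: [0.2517, 0.5354, 0.2558]
tcp_rot: [-0.038, 0.999, -0.001, -0.0]
contact_force: [0.2, 0.6, -0.0]
opening: 0.652
finger_force: 0.0
```

jog_arm([
  {"dx": 0.6,"dy": -0.94,"dz": 0,"ax": 0,"ay": 0,"az": 0,"gripper": 0.3},
  {"dx": 0.6,"dy": -0.94,"dz": 0,"ax": 0,"ay": 0,"az": 0,"gripper": 0.3},
  {"dx": 0.6,"dy": -0.94,"dz": 0,"ax": 0,"ay": 0,"az": 0,"gripper": 0.3},
  {"dx": 0.6,"dy": -0.94,"dz": 0,"ax": 0,"ay": 0,"az": 0,"gripper": 0.3},
])

```text
time: 0.95
eef_pos: [0.3234, 0.4234, 0.2562]
tcp_rot: [-0.037, 0.999, -0.0, 0.0]
contact_force: [-0.6, 0.4, -0.7]
opening: 0.648
finger_force: 0.0
```

jog_arm([
  {"dx": 0.6,"dy": -0.94,"dz": 0,"ax": 0,"ay": 0,"az": 0,"gripper": 0.3},
  {"dx": 0.6,"dy": -0.94,"dz": 0,"ax": 0,"ay": 0,"az": 0,"gripper": 0.3},
  {"dx": 0.6,"dy": -0.94,"dz": 0,"ax": 0,"ay": 0,"az": 0,"gripper": 0.3},
  {"dx": 0.6,"dy": -0.94,"dz": 0,"ax": 0,"ay": 0,"az": 0,"gripper": 0.3},
])

```text
time: 1.35
eef_pos: [0.3954, 0.3111, 0.2563]
tcp_rot: [-0.037, 0.999, -0.0, 0.0]
contact_force: [-1.0, 1.1, 0.5]
opening: 0.65
finger_force: 0.0
```

jog_arm([
  {"dx": 0.6,"dy": -0.9,"dz": 0,"ax": 0,"ay": 0,"az": 0,"gripper": 0.3},
  {"dx": 0.6,"dy": -0.9,"dz": 0,"ax": 0,"ay": 0,"az": 0,"gripper": 0.3},
  {"dx": 0.6,"dy": -0.9,"dz": 0,"ax": 0,"ay": 0,"az": 0,"gripper": 0.3},
  {"dx": 0.6,"dy": -0.9,"dz": 0,"ax": 0,"ay": 0,"az": 0,"gripper": 0.3},
  {"dx": 0.6,"dy": -0.9,"dz": 0,"ax": 0,"ay": 0,"az": 0,"gripper": 0.3},
])

```text
time: 1.85
eef_pos: [0.4658, 0.2057, 0.2561]
tcp_rot: [-0.039, 0.999, 0.0, -0.0]
contact_force: [-0.3, -0.1, -0.9]
opening: 0.65
finger_force: 0.0
```

```bash
cat >> h.py <<'E'
from scipy.spatial.transform import Rotation as R
def wproj(c,s,p):
    "world point -> wrist pixel"
    q=R.from_quat(s['tcp_rot']).inv().apply(np.asarray(p)-s['eef_pos']);M=c['mount'];x=M[:3,:3].T@(q-M[:3,3])
    x=np.array([x[0],-x[1],-x[2]]);th=np.arctan2(np.hypot(x[0],x[1]),x[2]);K=c['camera_matrix'];r=K[0,0]*th/np.hypot(x[0],x[1]);return np.array([K[0,2]+r*x[0],K[1,2]+r*x[1]])
def wplane(c,s,u,v,z):
    K=c['camera_matrix'];a=np.array([u-K[0,2],v-K[1,2]]);r=np.hypot(*a);th=r/K[0,0]
    d=np.array([a[0]/r*np.sin(th),-a[1]/r*np.sin(th),-np.cos(th)]);M=c['mount'];Q=R.from_quat(s['tcp_rot'])
    o=Q.apply(M[:3,3])+s['eef_pos'];d=Q.apply(M[:3,:3]@d);return o+d*(z-o[2])/d[2]
E
python3 - <<'E'
from h import *
s=get_state();print(s['time'],s['eef_pos'],R.from_quat(s['tcp_rot']).as_matrix().round(3).tolist(),s['opening'])
c=grab('wrist');cv2.imwrite('pics/w2.png',c['frame'])
print(wproj(c,s,[.469,.2015,.12]),wproj(c,s,[.469,.2015,.05]))
E
```

```text
1.85 [0.46581125 0.20566701 0.25612624] [[-0.997, -0.078, -0.001], [-0.078, 0.997, 0.001], [0.001, 0.001, -1.0]] 0.6498150790728577
[310.84024751 240.6467064 ] [312.07242287 217.66977699]
```

View pics/w2.png

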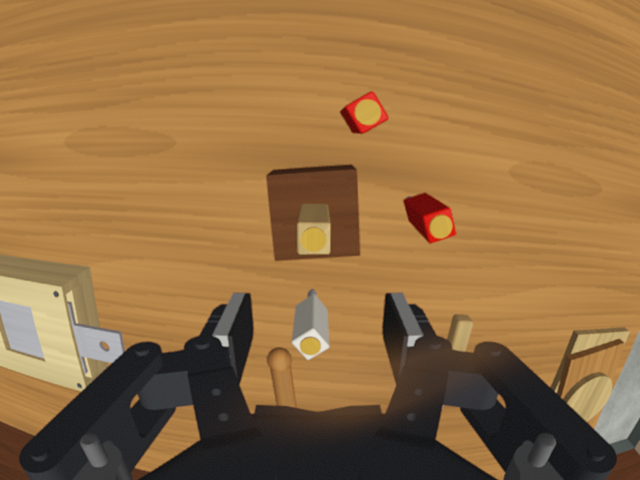

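The wrist view shows the pin's button at (314,239), against a prediction of (311,241), so the estimate is good to about 2 mm. The eye is at (104,346), the white pin at (311,345) and the reds at (366,112) and (440,226), all clear of the fingers. Descending.

jog_arm([
  {"dx": 0.03,"dy": -0.025,"dz": -0.3,"ax": 0,"ay": 0,"az": 0,"gripper": 0.3},
  {"dx": 0.03,"dy": -0.025,"dz": -0.6,"ax": 0,"ay": 0,"az": 0,"gripper": 0.3},
  {"dx": 0.03,"dy": -0.025,"dz": -0.8,"ax": 0,"ay": 0,"az": 0,"gripper": 0.3},
  {"dx": 0.03,"dy": -0.025,"dz": -0.8,"ax": 0,"ay": 0,"az": 0,"gripper": 0.3},
])

```text
time: 2.3
eef_pos: [0.4658, 0.2028, 0.1561]
tcp_rot: [-0.041, 0.999, -0.001, -0.005]
contact_force: [-0.1, -0.2, -0.6]
opening: 0.649
finger_force: 0.0
```

jog_arm([
  {"dx": 0,"dy": 0,"dz": -0.25,"ax": 0,"ay": 0,"az": 0,"gripper": 0.3},
  {"dx": 0,"dy": 0,"dz": -0.49,"ax": 0,"ay": 0,"az": 0,"gripper": 0.3},
  {"dx": 0,"dy": 0,"dz": -0.49,"ax": 0,"ay": 0,"az": 0,"gripper": 0.3},
  {"dx": 0,"dy": 0,"dz": -0.49,"ax": 0,"ay": 0,"az": 0,"gripper": -1},
  {"dx": 0,"dy": 0,"dz": -0.49,"ax": 0,"ay": 0,"az": 0,"gripper": -1},
  {"dx": 0,"dy": 0,"dz": -0.49,"ax": 0,"ay": 0,"az": 0,"gripper": -1},
  {"dx": 0,"dy": 0,"dz": -0.49,"ax": 0,"ay": 0,"az": 0,"gripper": -1},
  {"dx": 0,"dy": 0,"dz": -0.49,"ax": 0,"ay": 0,"az": 0,"gripper": -1},
], force=80)

```text
time: 3.1
eef_pos: [0.4713, 0.2024, 0.1042]
tcp_rot: [-0.039, 0.999, 0.001, 0.002]
contact_force: [-0.8, 1.4, 5.6]
opening: 0.275
finger_force: 78.5
```

Run:
```python
from h import *
s=get_state();print(s['time'],s['eef_pos'],R.from_quat(s['tcp_rot']).as_matrix().round(3).tolist(),s['opening'],s['contact_force'],s['finger_force'],s['qpos'].round(2))
```

```text
3.1 [0.47125431 0.20239319 0.10418018] [[-0.997, -0.078, 0.004], [-0.078, 0.997, 0.002], [-0.004, 0.001, -1.0]] 0.27502578334861866 [-0.75524253  1.38591605  5.63885835] 78.4711754322052 [ 0.21  0.11  2.08  0.    0.94 -1.44]
```

jog_arm([
  {"dx": 0,"dy": 0,"dz": 0.12,"ax": 0,"ay": 0,"az": 0,"gripper": -1},
  {"dx": 0,"dy": 0,"dz": 0.3,"ax": 0,"ay": 0,"az": 0,"gripper": -1},
  {"dx": 0,"dy": 0,"dz": 0.5,"ax": 0,"ay": 0,"az": 0,"gripper": -1},
  {"dx": 0,"dy": 0,"dz": 0.75,"ax": 0,"ay": 0,"az": 0,"gripper": -1},
  {"dx": 0,"dy": 0,"dz": 0.8,"ax": 0,"ay": 0,"az": 0,"gripper": -1},
  {"dx": 0,"dy": 0,"dz": 0.8,"ax": 0,"ay": 0,"az": 0,"gripper": -1},
])

```text
time: 3.7
eef_pos: [0.4702, 0.2017, 0.1991]
tcp_rot: [-0.039, 0.999, 0.0, 0.002]
contact_force: [0.9, -0.5, -1.1]
opening: 0.271
finger_force: 79.0
```

jog_arm([
  {"dx": 0.25,"dy": -0.3,"dz": 0,"ax": 0,"ay": 0,"az": 0,"gripper": -1},
  {"dx": 0.45,"dy": -0.6,"dz": 0,"ax": 0,"ay": 0,"az": 0,"gripper": -1},
  {"dx": 0.7,"dy": -0.95,"dz": 0,"ax": 0,"ay": 0,"az": 0,"gripper": -1},
  {"dx": 0.7,"dy": -0.95,"dz": 0,"ax": 0,"ay": 0,"az": 0,"gripper": -1},
])

```text
time: 4.1
eef_pos: [0.5552, 0.0835, 0.1957]
tcp_rot: [-0.037, 0.999, -0.001, -0.001]
contact_force: [0.6, -0.1, -0.1]
opening: 0.27
finger_force: 79.2
```

Run:
```python
from h import *
s=get_state();print(s['time'],s['eef_pos'],R.from_quat(s['tcp_rot']).as_matrix().round(3).tolist(),s['opening'],s['contact_force'],s['finger_force'],s['qpos'].round(2))
c=grab('wrist');cv2.imwrite('pics/w3.png',c['frame'])
print(wproj(c,s,[.6357,-.0289,.056]), wproj(c,s,s['eef_pos']-[0,0,.094]))
```

```text
4.1 [0.55515972 0.08349069 0.19571945] [[-0.997, -0.074, -0.001], [-0.074, 0.997, -0.002], [0.002, -0.002, -1.0]] 0.27000409008515924 [ 0.55447547 -0.08382559 -0.10773571] 79.1898787021637 [-0.03  0.1   1.91 -0.    1.13 -1.67]
[175.67495292 318.98938843] [317.41010429 256.74653737]
```

View pics/w3.png

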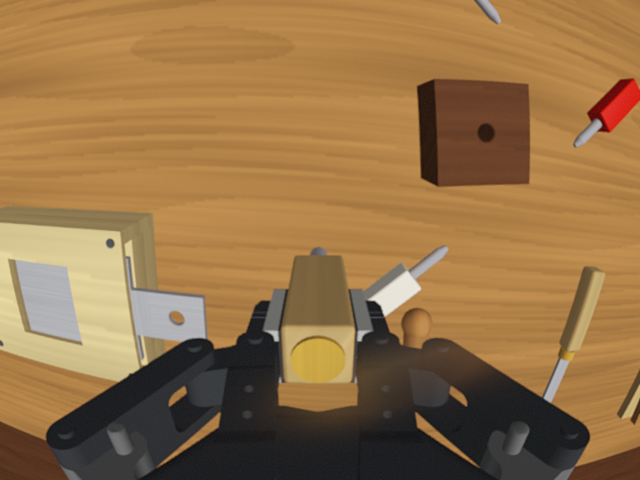

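This view shows the gripped pin with its rod tip at (318,252), the eye at (177,318) against a prediction of (176,319), and the empty block hole at (486,132). The white pin near (400,290) looks oddly tilted, so I'll check whether it has moved.

Run:
```python
from h import *
w=load('wrist');s=get_state()
for p in([.563,.206,.108],[.563,.206,.0],[.452,.298,.11],[.452,.298,0]):print(wproj(w,s,p))
print('eye',wplane(w,s,177,318,.056),'tip@.102',wplane(w,s,318,251,s['eef_pos'][2]-.092))
c=grab('top');f=c['frame'];cv2.imwrite('pics/t2.png',cv2.resize(f[130:370,130:450],None,fx=2,fy=2))
```

```text
[499.21200699 284.85628421]
[447.74101499 238.06120189]
[628.21107433 141.64936772]
[548.07540975 133.52405819]
eye [ 0.6325901  -0.02527234  0.056     ] tip@.102 [0.54922524 0.08544193 0.10337374]
```

View pics/t2.png

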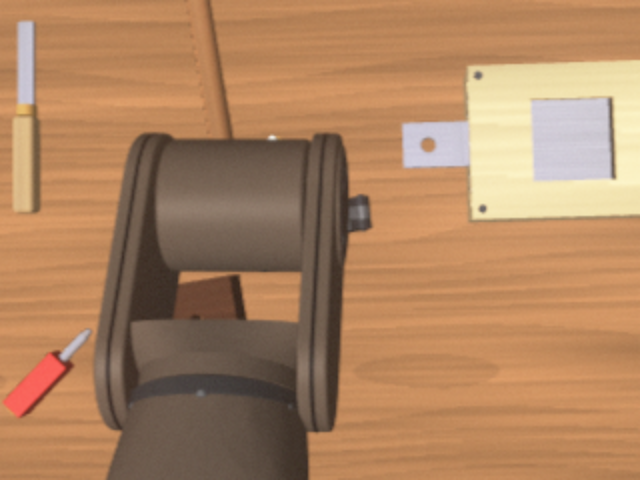

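The white pin and both red ones have toppled. They were balanced on 5 mm tips, and the reds were well away from the fingers. The eye is at crop (428,144) and the shutter is undisturbed. Moving above the eye.

jog_arm([
  {"dx": 0.2,"dy": -0.3,"dz": 0,"ax": 0,"ay": 0,"az": 0,"gripper": -1},
  {"dx": 0.45,"dy": -0.63,"dz": 0,"ax": 0,"ay": 0,"az": 0,"gripper": -1},
  {"dx": 0.67,"dy": -0.93,"dz": 0,"ax": 0,"ay": 0,"az": 0,"gripper": -1},
  {"dx": 0.67,"dy": -0.93,"dz": 0,"ax": 0,"ay": 0,"az": 0,"gripper": -1},
  {"dx": 0.67,"dy": -0.93,"dz": -0.1,"ax": 0,"ay": 0,"az": 0,"gripper": -1},
  {"dx": 0.67,"dy": -0.93,"dz": -0.1,"ax": 0,"ay": 0,"az": 0,"gripper": -1},
  {"dx": 0.67,"dy": -0.93,"dz": -0.1,"ax": 0,"ay": 0,"az": 0,"gripper": -1},
])

```text
time: 4.9
eef_pos: [0.6323, -0.0219, 0.1839]
tcp_rot: [-0.04, 0.999, 0.001, -0.002]
contact_force: [-0.1, -0.1, -0.3]
opening: 0.269
finger_force: 79.2
```

Run:
```python
from h import *
s=get_state();print(s['time'],s['eef_pos'],R.from_quat(s['tcp_rot']).as_matrix().round(3).tolist(),s['contact_force'])
c=grab('wrist');cv2.imwrite('pics/w4.png',cv2.resize(c['frame'][150:350,200:440],None,fx=3,fy=3))
print(wproj(c,s,[.6357,-.0289,.056]), wproj(c,s,s['eef_pos']-[0,0,.094]))
```

```text
4.9 [ 0.63226821 -0.02188802  0.183899  ] [[-0.997, -0.081, -0.003], [-0.081, 0.997, 0.001], [0.003, 0.001, -1.0]] [-0.09837844 -0.0741567  -0.28062886]
[306.49453149 244.58434614] [316.98164654 256.99196782]
```

View pics/w4.png

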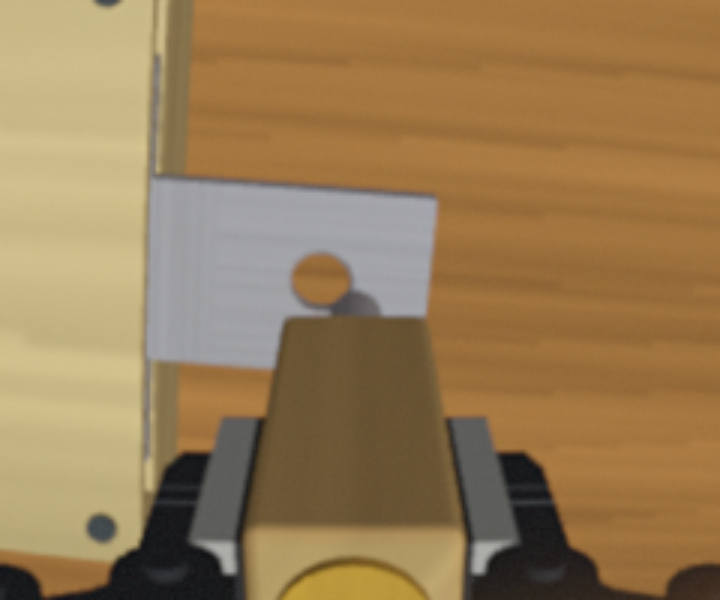

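The crop shows the eye centre at (321,280), full-frame (307,243.3), within about 1 mm of the prediction. The rod tip is beside it at crop (356,305). It needs about +3 mm in x and −7.5 mm in y.

jog_arm([
  {"dx": 0.027,"dy": -0.062,"dz": 0,"ax": 0,"ay": 0,"az": 0,"gripper": -1},
  {"dx": 0.027,"dy": -0.062,"dz": -0.1,"ax": 0,"ay": 0,"az": 0,"gripper": -1},
  {"dx": 0.027,"dy": -0.062,"dz": -0.2,"ax": 0,"ay": 0,"az": 0,"gripper": -1},
  {"dx": 0.027,"dy": -0.062,"dz": -0.2,"ax": 0,"ay": 0,"az": 0,"gripper": -1},
  {"dx": 0.027,"dy": -0.062,"dz": -0.2,"ax": 0,"ay": 0,"az": 0,"gripper": -1},
])

```text
time: 5.45
eef_pos: [0.6365, -0.0312, 0.1603]
tcp_rot: [-0.039, 0.999, 0.0, -0.001]
contact_force: [1.4, 0.2, 1.0]
opening: 0.269
finger_force: 79.2
```

Run:
```python
from h import *
for i in range(3):
    s=get_state();print(s['time'],s['eef_pos'],R.from_quat(s['tcp_rot']).as_matrix()[:,2].round(4).tolist(),s['contact_force']); c=grab('wrist')
cv2.imwrite('pics/w5.png',cv2.resize(c['frame'][150:350,200:440],None,fx=3,fy=3))
print(wproj(c,s,[.635,-.0287,.056]), wproj(c,s,s['eef_pos']-[0,0,.094]))
```

```text
5.45 [ 0.63653592 -0.03120167  0.16025863] [-0.0022, 0.0005, -1.0] [1.37405206 0.24984719 0.96259825]
5.5 [ 0.63698644 -0.03129136  0.16102101] [-0.0008, 0.0002, -1.0] [ 0.12871486  0.92492127 -0.79534998]
5.55 [ 0.63730243 -0.03135733  0.16160201] [0.0002, -0.0, -1.0] [-0.49210235  0.00329625 -0.90519977]
[321.65778436 247.21596393] [317.1751443  256.48607079]
```

View pics/w5.png

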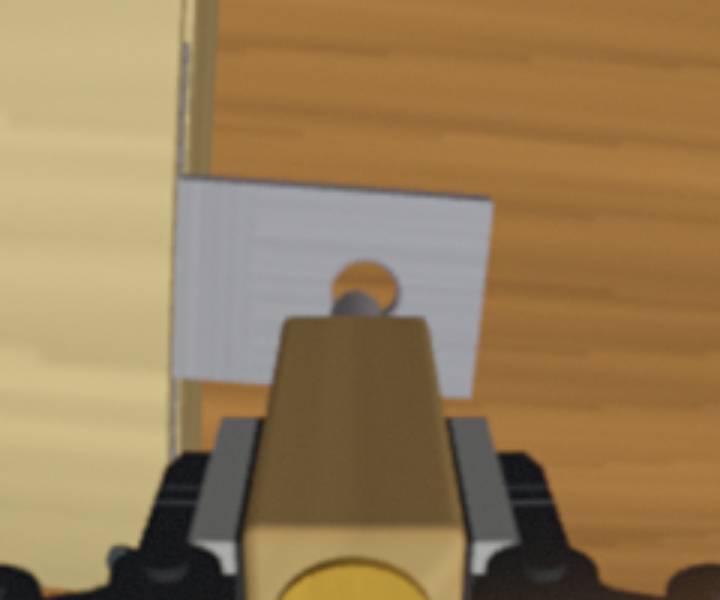

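The eye centre is at crop (365,292), exactly where predicted, and the rod tip is at (355,300). I'll make a small correction of −1.3 mm in x and +2.3 mm in y, then descend into the eye.

jog_arm([
  {"dx": -0.011,"dy": 0.019,"dz": 0,"ax": 0,"ay": 0,"az": 0,"gripper": -1},
  {"dx": -0.011,"dy": 0.019,"dz": 0,"ax": 0,"ay": 0,"az": 0,"gripper": -1},
  {"dx": -0.011,"dy": 0.019,"dz": -0.07,"ax": 0,"ay": 0,"az": 0,"gripper": -1},
  {"dx": -0.011,"dy": 0.019,"dz": -0.13,"ax": 0,"ay": 0,"az": 0,"gripper": -1},
  {"dx": -0.011,"dy": 0.019,"dz": -0.15,"ax": 0,"ay": 0,"az": 0,"gripper": -1},
  {"dx": -0.011,"dy": 0.019,"dz": -0.15,"ax": 0,"ay": 0,"az": 0,"gripper": -1},
])

```text
time: 6.2
eef_pos: [0.6363, -0.0291, 0.1431]
tcp_rot: [-0.039, 0.999, -0.0, 0.001]
contact_force: [1.9, -0.8, -1.3]
opening: 0.272
finger_force: 79.4
```

jog_arm([
  {"dx": 0,"dy": 0,"dz": -0.06,"ax": 0,"ay": 0,"az": 0,"gripper": -1},
  {"dx": 0,"dy": 0,"dz": -0.12,"ax": 0,"ay": 0,"az": 0,"gripper": -1},
  {"dx": 0,"dy": 0,"dz": -0.18,"ax": 0,"ay": 0,"az": 0,"gripper": -1},
  {"dx": 0,"dy": 0,"dz": -0.23,"ax": 0,"ay": 0,"az": 0,"gripper": -1},
  {"dx": 0,"dy": 0,"dz": -0.23,"ax": 0,"ay": 0,"az": 0,"gripper": -1},
  {"dx": 0,"dy": 0,"dz": -0.23,"ax": 0,"ay": 0,"az": 0,"gripper": -1},
])

```text
time: 6.8
eef_pos: [0.6365, -0.0291, 0.1147]
tcp_rot: [-0.039, 0.999, -0.0, 0.001]
contact_force: [7.1, 0.3, -4.0]
opening: 0.266
finger_force: 79.0
```

Run:
```python
from h import *
for i in range(3):
    c=grab('wrist');s=get_state();print(s['time'],s['eef_pos'],s['contact_force'],s['wrist_torque'])
```

```text
6.85 [ 0.63653676 -0.02915777  0.11473168] [ 7.20133895  0.42061915 -4.6161376 ] [-0.07309896 -1.35585379 -0.02209552]
6.9 [ 0.63654235 -0.02913363  0.11472987] [ 6.74203271 -0.54262775 -4.0083079 ] [-0.09040881 -1.43153016  0.01507248]
6.95 [ 0.63653231 -0.02911754  0.11473361] [ 6.56660429 -0.100171   -3.94859373] [-0.08125153 -1.41287665  0.06248205]
```

The pin is in the eye. The side force of about 7 N in +x shows it rubbing the −x edge of the hole, so I'll ease it +x by 1.5 mm while drawing most of the way.

jog_arm([
  {"dx": 0.012,"dy": 0.0,"dz": 0,"ax": 0,"ay": 0,"az": 0,"gripper": -1},
  {"dx": 0.012,"dy": 0.03,"dz": 0,"ax": 0,"ay": 0,"az": 0,"gripper": -1},
  {"dx": 0.012,"dy": 0.08,"dz": 0,"ax": 0,"ay": 0,"az": 0,"gripper": -1},
  {"dx": 0.012,"dy": 0.13,"dz": 0,"ax": 0,"ay": 0,"az": 0,"gripper": -1},
  {"dx": 0.012,"dy": 0.18,"dz": 0,"ax": 0,"ay": 0,"az": 0,"gripper": -1},
  {"dx": 0.012,"dy": 0.23,"dz": 0,"ax": 0,"ay": 0,"az": 0,"gripper": -1},
  {"dx": 0.012,"dy": 0.28,"dz": 0,"ax": 0,"ay": 0,"az": 0,"gripper": -1},
  {"dx": 0.012,"dy": 0.3,"dz": 0,"ax": 0,"ay": 0,"az": 0,"gripper": -1},
  {"dx": 0.012,"dy": 0.3,"dz": 0,"ax": 0,"ay": 0,"az": 0,"gripper": -1},
  {"dx": 0.012,"dy": 0.3,"dz": 0,"ax": 0,"ay": 0,"az": 0,"gripper": -1},
], force=110)

```text
time: 7.95
eef_pos: [0.6371, 0.0041, 0.1151]
tcp_rot: [-0.04, 0.999, -0.003, -0.0]
contact_force: [3.8, -8.2, -3.0]
opening: 0.267
finger_force: 108.2
```

Run:
```python
from h import *
for i in range(2):
    s=get_state();c=grab('wrist');print(s['time'],s['eef_pos'],s['contact_force'],s['wrist_torque'],s['opening'])
t=grab('top')
a=c['frame'][100:400,20:440];b=cv2.resize(t['frame'][150:250,320:480],None,fx=2.3,fy=2.3)
o=np.zeros((300,800,3),np.uint8);o[:,:420]=a;o[:230,425:425+368]=b;cv2.imwrite('pics/w6.png',o)
```

```text
7.95 [0.63713926 0.00407992 0.1151441 ] [ 3.82344239 -8.16310721 -3.01565298] [-1.73839778 -0.72546926 -0.01269783] 0.2673854586138363
8.0 [0.63715055 0.00404402 0.11514958] [ 3.63299204 -8.1716646  -2.37092193] [-1.69289819 -0.7863778   0.04642534] 0.26502193410601005
```

View pics/w6.png

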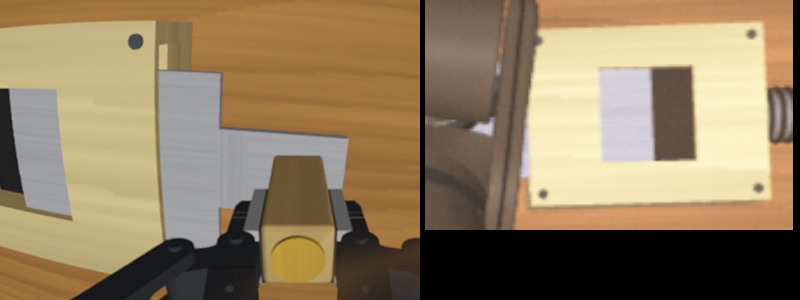

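The top view (right half) shows the right-hand part of the square port uncovered, with the shutter's edge at crop x≈652 between opening edges 600 and 692. Measuring the draw.

```bash
cat > edge.py <<'E'
from h import *
def run():
    t=load('top');g=cv2.cvtColor(t['frame'],cv2.COLOR_BGR2GRAY).astype(float)
    p=g[187:212,390:442].mean(0);d=np.diff(p);print(p.round().astype(int).tolist())
    lo,hi=p[9:18].mean(),p[d.argmin()+3:d.argmin()+9].mean();m=(lo+hi)/2
    i=np.where((p[9:-1]>m)&(p[10:]<=m))[0][0]+9;u=390+i+(p[i]-m)/(p[i]-p[i+1])
    w=plane(t,u,199.5,.056);print('u',u,'edge',w,'draw from mid eye-.1687:',w[1]+.1687+.04)
run()
E
python3 edge.py
```

```text
[236, 236, 236, 236, 236, 232, 221, 211, 210, 210, 210, 210, 210, 210, 210, 210, 209, 210, 209, 210, 210, 210, 209, 209, 209, 209, 209, 208, 175, 111, 84, 84, 84, 84, 84, 83, 83, 84, 83, 83, 83, 84, 84, 83, 82, 83, 117, 199, 234, 238, 239, 239]
u 418.44123192960404 edge [ 0.63695202 -0.17490448  0.056     ] draw from mid eye-.1687: 0.03379552129712359
```

The draw is about 34 mm, so another 6 mm or so is needed.

jog_arm([
  {"dx": 0.01,"dy": 0.02,"dz": 0,"ax": 0,"ay": 0,"az": 0,"gripper": -1},
  {"dx": 0.01,"dy": 0.04,"dz": 0,"ax": 0,"ay": 0,"az": 0,"gripper": -1},
  {"dx": 0.01,"dy": 0.054,"dz": 0,"ax": 0,"ay": 0,"az": 0,"gripper": -1},
  {"dx": 0.01,"dy": 0.054,"dz": 0,"ax": 0,"ay": 0,"az": 0,"gripper": -1},
  {"dx": 0.01,"dy": 0.054,"dz": 0,"ax": 0,"ay": 0,"az": 0,"gripper": -1},
])

```text
time: 8.6
eef_pos: [0.6378, 0.0099, 0.1152]
tcp_rot: [-0.04, 0.999, -0.004, -0.001]
contact_force: [1.8, -8.3, -1.4]
opening: 0.262
finger_force: 108.4
```

Run:
```python
from h import *
for i in range(2):
    s=get_state();t=grab('top');print(s['time'],s['eef_pos'],s['contact_force'],s['opening'],s['finger_force'])
import edge
```

```text
8.6 [0.63779892 0.00994949 0.11520487] [ 1.76469255 -8.27780092 -1.39933939] 0.26219244083888615 108.36755633354187
8.65 [0.63779368 0.00995482 0.11519315] [ 1.43199797 -9.01788702 -1.73050316] 0.2693190278755105 108.36713433265686
[236, 236, 236, 236, 236, 232, 221, 210, 210, 210, 211, 210, 210, 210, 210, 210, 210, 209, 210, 209, 209, 209, 209, 209, 208, 187, 129, 84, 83, 83, 83, 83, 83, 83, 83, 84, 83, 83, 83, 83, 83, 83, 83, 82, 83, 83, 117, 199, 234, 238, 239, 239]
u 415.6990135352145 edge [ 0.63709223 -0.16957409  0.056     ] draw from mid eye-.1687: 0.039125913211300316
```

The shutter edge is at u=415.7, against 415.75 for the middle of the opening, so the draw is about 40 mm. The pin is gripped at 108 N and pulling about 9 N, and the fingertips are at z≈0.09, clear of the port.

```bash
python3 -c "
from plant import job;print(job.sign_off())"
```

```text
the job is handed in; nothing more can be done
None
```

The job is handed in: the pin is gripped through the eye, holding the shutter at about half its travel (roughly 39–40 mm by the top camera); the red and white look-alike pins fell over during the run, though I never touched them on purpose.

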